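# Load a brake pad and park the castor caddy

## Robot

A 7-joint arm with a two-finger parallel gripper is mounted at the origin on the work surface. World frame = base frame: x ahead of the robot, y to its left, z up, the work surface at z = 0. Lengths are in m, angles in degrees, forces in N, time in s.
With the tool pointing down it reaches from about 0.4 to 0.875 m from the base axis. Payload 6.5 kg.
Tool frame: the origin (TCP) lies at the very end of the fingers, on their centre line; the grasp point (between the pads) lies 19 mm behind it (arm.tcp_to_grasp is the distance from the TCP to the grasp point, in m); z points along the fingers, y is the direction in which the jaws open and shut (so a half turn about z gives the same grasp; the last joint's range is limited). The gripper opens to 85 mm and grips with 20 to 120 N. Pads are 22 mm wide; open, the fingers measure 114 mm over their backs; the gripper's body (76 mm by 85 mm) begins 54 mm behind the grasp point. The pads swing forward as they close: fully open they stand 13 mm farther back than shut.
Start: joints at [66.222, 30.733, -0.252, 88.115, 0.149, 61.152, -4.079], TCP at [0.222, -0.611, 0.231] pointing down, gripper open.
Joint ranges: [-154.64, 154.64], [-21.42, 123.67], [-72.66, 72.17], [13.99, 137.28], [-74.86, 254.86], [10.95, 109.41], [-158.01, 158.01]. Speed limits (degrees/s): [136.94, 136.94, 180, 180, 180, 180, 180].

## Interface

Orientations are given as [roll, pitch, yaw] about the fixed x, y, z axes, in that order (R = Rz(yaw) Ry(pitch) Rx(roll)).
In Python, from rig import readout, cams, order, nets, arm gives the robot as it stands.
- The arm moves only by the shell command python3 -m inch 'ROWS' [OPENING] [FORCE]. ROWS is JSON, a list that holds one entry, the list of rows, each a list of 4 numbers: the shift along the tool's x, y, z in units of 0.25 m (1.0 is 0.25 m), then the turn about the tool's z in units of pi rad (1.0 is pi rad). In form: [[[dx, dy, dz, roll], ...]]. A call has 1 to 10 rows; each row shifts and turns the commanded pose from where the row before left it, along the tool's axes as they then stand; what a row does not reach is not made up. A row lasts 1/8 s, in which the tool goes at most 62.5 mm and 10.7 degrees, less where a joint would pass 70% of its speed; a pose out of reach is approached as far as the arm can. A call with a number of a shift or a turn outside -1 to 1 is refused whole. A call with a gripper value outside its range is refused whole. OPENING is the closure, from -1 (fully open) to 1 (shut), set as the call begins (- or left out, the last holds). The fingers move at their own pace and stop on an object; FORCE is the grip in N (left out, the last holds). Time passes only in rows, so rows that do not move let the fingers close. It gives the time, the measured TCP pose, the force and the opening at its end, in the units of the state.
- readout.get_state(): the state, without advancing time (a new reading comes with each control period).
- cams.camera(name): name is "scene" or "top" or "wrist"; returns a dict with "color" (400x640x3 uint8, red, green, blue), "depth" (400x640 float32, m along the optical axis (not along the pixel's ray), 0 where there is no reading), "mtx" (3x3 intrinsics, pixels), "eye" and "rotation" of the camera in the world. Camera axes: x right, y down, z forward; pixel columns grow to the right and rows downward; lengths in m; the calibration is good to about 2 mm. A picture is of the moment at which its call begins.
- order.sign_off(): hands the job in, once; it reports no verdict.
Trained networks look in a picture, given as the dict that the camera call returned (one of the last four; its "shot" number tells which), for a name from the list of things; names that differ only in an ending like _2 or _b are one class to them, and where a whole thing is asked for, a point or a joint stands for the part that bears it (a point fixed in the world has none). Each returns a list of dicts, best first, with "conf" (0 to 1); they miss things now and then, are a little off and sometimes report something else, mostly with a low value. They report only what shows in the picture. A call takes as long as a camera call. They do not tell look-alikes from the thing itself.
- nets.look_for(thing, picture): "rect" ([left, top, width, height] in pixels, round what is visible of it).
- nets.landmark_of(thing, picture): "xy" ([column, row] in pixels: a listed point, or the origin of a listed thing).
The state is a dict: "clock": time; "joint_positions": joint angles; "joint_velocities": joint speeds; "effort": joint torques, N m; "tcp_pos": TCP position; "eef_rot": TCP orientation; "wrist_force": force on the tool from outside, world axes, zero at the start; "wrist_torque": the same for the moment, N m; "opening": finger opening in m.
Only numpy, scipy, OpenCV 4.12 (cv2) and the standard library are available. Lean on these libraries where they do the work, as an engineer would, in place of code of your own. Each camera call takes 0.05 s, during which the arm holds its last target. There are 200 camera calls.

## Task

First take the loose brake pad out of the wooden block and stand it on edge in the empty rear slot of the wheeled caddy, keeping it upright. Then push the caddy along the bench on its castors, without lifting it, until all four castors trail straight, and steer it nose first into the taped bay: the whole deck inside the outline, nose towards the closed end, castors still trailing straight and both pads standing. Leave everything else where it is.

Things in the scene. Friction and masses are not known exactly. Their poses are not given: they have to be found in the camera images.
- caddy: Parts caddy: steel tray truck on four swivel castors, 180 mm long, 140 wide, about 0.65 kg empty. Origin on the bench under its middle; x to its nose, y to its left, z up. Deck underside 39 mm, deck top 45 mm up. Low nose lip (53 mm up) and side rails (61 mm up, inner faces y = +-64 mm). Rolls and turns freely: about 1 N to push, a few N while castors swing round; no brake, coasts a few mm.
- push_face (a point): Middle of the outer face of the upright push plate across the caddy's tail (caddy x = -90 mm, 64 mm above the bench); axes as the caddy's, so the face looks to -x. The plate is flat, 140 mm wide, 4 mm thick, from 39 to 90 mm above the bench. Push here towards +x.
- slot_rear (a point): Middle of the floor of the empty rear slot (caddy x = -15 mm), 45 mm above the bench; axes as the caddy's. The slot lies across the caddy between two upright tabs 60 mm long (y), 3 mm thick, 30 mm high, 20 mm apart inside. A pad standing there has its centre 30 mm above this point, thickness along x, length along y. The front slot is 70 mm ahead, the same.
- pad_centre (a point): Centre of the loose brake pad: a flat steel-backed brake pad 14 mm thick (x), 110 mm long (y), 60 mm high (z), 0.2 kg; the backing plate 5 mm thick on its -x face runs the full length, the dark lining the middle 92 mm. It starts standing on edge in the wooden block, its upper 40 mm clear of the wood. Either face may point to the nose.
- pad_front_centre (a point): Centre of the other brake pad, the same in size, that already stands in the caddy's front slot; axes as of the loose pad. It stays there, leaning up to 0.2 rad.
- block: The fixed wooden packing block that holds the loose pad: 60 mm (x) by 130 mm (y) by 30 mm high, with a slot 20 mm wide along y down its middle, floor 10 mm above the bench. Origin at the centre of its underside.
- bay_mid (a point): Middle of the parking bay on the bench: a black tape outline in the shape of a U, flat, no obstacle. x points to the closed end (where the caddy's nose goes), y to the left. Inside the tapes it is 220 mm long (x from -110 to +110 mm) and 180 mm wide (y from -90 to +90 mm); the end at x = -110 mm is open, where the two side tapes end. Tapes 18 mm wide.
- fork_fl (a point): Front left castor of the caddy: its wheel's axle (wheel 25 mm across). It swivels without end about an upright pin at caddy x = +62 mm, y = +44 mm; the axle lies 12 mm from the pin, and this point's x axis points from the axle to the pin. Trailing straight: the axle lies behind the pin (towards the push plate) and this x axis runs along the caddy's x.
- fork_fr (a point): Front right castor of the caddy: its wheel's axle (wheel 25 mm across). It swivels without end about an upright pin at caddy x = +62 mm, y = -44 mm; the axle lies 12 mm from the pin, and this point's x axis points from the axle to the pin. Trailing straight: the axle lies behind the pin (towards the push plate) and this x axis runs along the caddy's x.
- fork_rl (a point): Rear left castor of the caddy: its wheel's axle (wheel 25 mm across). It swivels without end about an upright pin at caddy x = -62 mm, y = +44 mm; the axle lies 12 mm from the pin, and this point's x axis points from the axle to the pin. Trailing straight: the axle lies behind the pin (towards the push plate) and this x axis runs along the caddy's x.
- fork_rr (a point): Rear right castor of the caddy: its wheel's axle (wheel 25 mm across). It swivels without end about an upright pin at caddy x = -62 mm, y = -44 mm; the axle lies 12 mm from the pin, and this point's x axis points from the axle to the pin. Trailing straight: the axle lies behind the pin (towards the push plate) and this x axis runs along the caddy's x.
- corner_fl (a point): The front left corner of the caddy's deck, 42 mm above the bench; axes as the caddy's.
- corner_fr (a point): The front right corner of the caddy's deck, 42 mm above the bench; axes as the caddy's.
- corner_rl (a point): The rear left corner of the caddy's deck, 42 mm above the bench; axes as the caddy's.
- corner_rr (a point): The rear right corner of the caddy's deck, 42 mm above the bench; axes as the caddy's.
- wrench: Bystander, loose: a combination wrench, 170 mm long, lying flat; origin at the centre of its underside.
- bearing: Bystander, loose: a steel ball-bearing ring, 62 mm across, 18 mm high, lying flat; origin at the centre of its underside.
- jar: Bystander, loose: a glass jar with a steel lid, 60 mm across, 75 mm high; origin at the centre of its underside.
- tin: Bystander, loose: an open aluminium tin, 90 mm across, 60 mm high; origin at the centre of its underside.
There are look-alikes about, which are no part of the job. What is shaped like the part that bears pad_front_centre but green or red is not meant.

How it is judged:
By the outcome, as a careful person would: the job done as asked, in the order asked, and still so for the second after the job is handed in, with the robot touching nothing.
It also fails if it takes over 64 s, if anything falls off the work surface, if the arm or the gripper's body presses on something with over 40 N, if the wrist force passes 120 N, or if a joint passes its speed limit or range.

## Working session

There is one attempt and no reset: what is moved stays moved. The work goes in short steps, Python scripts to look and compute and a shell command to move; the robot and the scene stay as the last step left them, time stands still between calls to the robot, and variables do not carry over. Pictures are saved under pics/ and viewed, about 8 in all and at most 12, crops included, and the job is handed in when it is done.

```bash
ls; mkdir -p pics
cat > h.py <<'E'
import numpy as np, cv2
from rig import readout, cams, order, nets, arm
def px(c,xy,z=None):
    """pixel -> world; at height z if given, else by depth"""
    K=c["mtx"];R=np.array(c["rotation"]);e=np.array(c["eye"])
    r=R@np.linalg.inv(K)@np.array([xy[0],xy[1],1.0])
    if z is None:
        d=c["depth"][int(round(xy[1])),int(round(xy[0]))]; return e+r*d
    return e+r*(z-e[2])/r[2]
def save(c,n,crop=None,s=1):
    im=c["color"][...,::-1]
    if crop: l,t,w,h=crop; im=im[t:t+h,l:l+w]
    cv2.imwrite("pics/"+n,cv2.resize(im,None,fx=s,fy=s,interpolation=cv2.INTER_CUBIC))
Z=dict(push_face=.064,slot_rear=.045,pad_centre=.05,pad_front_centre=.075,block=0,bay_mid=0,fork_fl=.0125,fork_fr=.0125,fork_rl=.0125,fork_rr=.0125,corner_fl=.042,corner_fr=.042,corner_rl=.042,corner_rr=.042,wrench=0,bearing=0,jar=0,tin=0,caddy=0)
def find(c,names,n=2):
    for t in names:
        for o in nets.landmark_of(t,c)[:n]:
            print(t,round(o["conf"],2),np.round(o["xy"]),np.round(px(c,o["xy"],Z[t]),4))
E
python3 - <<'E'
from h import *
print(readout.get_state())
for n in ("top","scene"):
    c=cams.camera(n); save(c,n+"0.png"); print(n,c["eye"],c["rotation"],c["mtx"])
    find(c,Z)
E
```

```text
pics
{'clock': 0.0, 'joint_positions': array([66.222737  , 30.7805472 , -0.25440381, 88.17115334,  0.14751968,
       61.15104251, -4.07640789]), 'joint_velocities': array([ 0.03883027, -0.03477446, -0.02831478,  0.04276932, -0.04917404,
        0.01586818,  0.02275697]), 'effort': array([ 9.22698782e-04, -5.83410466e+01,  1.04910560e+00, -2.59102070e+01,
        1.23351876e-02,  9.65649117e-03, -6.83353551e-05]), 'tcp_pos': array([ 0.22191754, -0.6102648 ,  0.23037547]), 'eef_rot': array([-1.79897767e+02,  6.17609666e-03,  1.99908384e+01]), 'wrist_force': array([0.09377395, 0.0450166 , 0.54567955]), 'wrist_torque': array([-0.03964428, -0.01648702, -0.0105633 ]), 'opening': 0.08564430524024028}
top [ 0.41109091 -0.08887715  0.98695371] [-173.91340501   -2.05072946  -88.71412499] [[383.5912504    0.         317.52023856]
 [  0.         383.5912504  196.40160025]
 [  0.           0.           1.        ]]Traceback (most recent call last):
  File "<stdin>", line 5, in <module>
  File "h.py", line 18, in find
    print(t,round(o["conf"],2),np.round(o["xy"]),np.round(px(c,o["xy"],Z[t]),4))
                                                          ~~^^^^^^^^^^^^^^^^
  File "h.py", line 9, in px
    return e+r*(z-e[2])/r[2]
                        ~^^^
IndexError: invalid index to scalar variable.
```

```bash
sed -i 's/R=np.array(c\["rotation"\])/R=Rot.from_euler("xyz",c["rotation"],degrees=True).as_matrix()/; 1a from scipy.spatial.transform import Rotation as Rot' h.py
python3 - <<'E'
from h import *
for n in ("top","scene"):
    c=cams.camera(n); save(c,n+"0.png"); print(n,c["eye"],c["rotation"])
    find(c,Z)
E
```

```text
top [ 0.41109091 -0.08887715  0.98695371] [-173.91340501   -2.05072946  -88.71412499]
push_face 0.71 [396. 195.] [ 0.5195 -0.3112  0.064 ]
slot_rear 0.75 [367. 197.] [ 0.5131 -0.2437  0.045 ]
pad_centre 0.85 [267. 125.] [0.6866 0.0099 0.05  ]
pad_front_centre 0.95 [355. 268.] [ 0.3418 -0.2119  0.075 ]
pad_front_centre 0.67 [422. 258.] [ 0.3695 -0.3718  0.075 ]
block 0.63 [267. 132.] [0.6839 0.0135 0.    ]
fork_fr 0.65 [338. 196.] [ 0.517  -0.1747  0.0125]
fork_rl 0.51 [268. 123.] [0.7049 0.011  0.0125]
corner_fl 0.65 [324. 231.] [ 0.4286 -0.1392  0.042 ]
corner_fr 0.87 [324. 175.] [ 0.5668 -0.1359  0.042 ]
corner_rl 0.97 [399. 223.] [ 0.4522 -0.325   0.042 ]
corner_rr 0.59 [392. 166.] [ 0.594 -0.305  0.042]
wrench 0.82 [180. 111.] [0.7314 0.2429 0.    ]
bearing 0.91 [385. 130.] [ 0.6983 -0.2979  0.    ]
bearing 0.18 [324. 230.] [ 0.4299 -0.1412  0.    ]
jar 0.67 [268.  98.] [0.7772 0.0156 0.    ]
tin 0.94 [433. 142.] [ 0.6704 -0.4256  0.    ]
tin 0.55 [387. 132.] [ 0.693  -0.3024  0.    ]
caddy 0.77 [356. 199.] [ 0.513  -0.2225  0.    ]
scene [ 1.24515533 -0.31635111  0.64157948] [-1
[... 323 characters left out ...]
_front_centre 0.75 [232. 167.] [ 0.3255 -0.3077  0.075 ]
block 0.9 [397. 265.] [0.6892 0.0138 0.    ]
fork_rr 0.53 [275. 228.] [ 0.5216 -0.2276  0.0125]
fork_rr 0.4 [256. 249.] [ 0.5831 -0.2802  0.0125]
corner_fl 0.72 [299. 196.] [ 0.4485 -0.1536  0.042 ]
corner_fr 0.72 [321. 224.] [ 0.566  -0.1277  0.042 ]
corner_rl 0.58 [234. 210.] [ 0.4674 -0.318   0.042 ]
corner_rl 0.39 [236. 219.] [ 0.5042 -0.3163  0.042 ]
wrench 0.77 [497. 264.] [0.7376 0.2314 0.    ]
wrench 0.19 [241. 244.] [ 0.5452 -0.3117  0.    ]
jar 0.7 [418. 297.] [ 0.78    0.0206 -0.    ]
tin 0.67 [274. 230.] [ 0.5132 -0.2307  0.    ]
tin 0.56 [187. 292.] [ 0.6614 -0.4313  0.    ]
caddy 0.92 [278. 230.] [ 0.5147 -0.2193  0.    ]
```

View pics/top0.png

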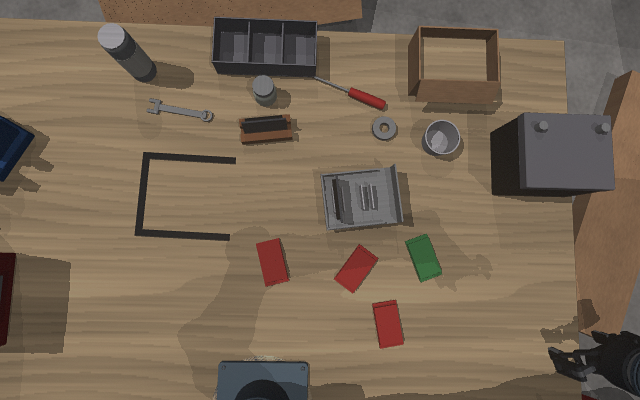

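View pics/scene0.png

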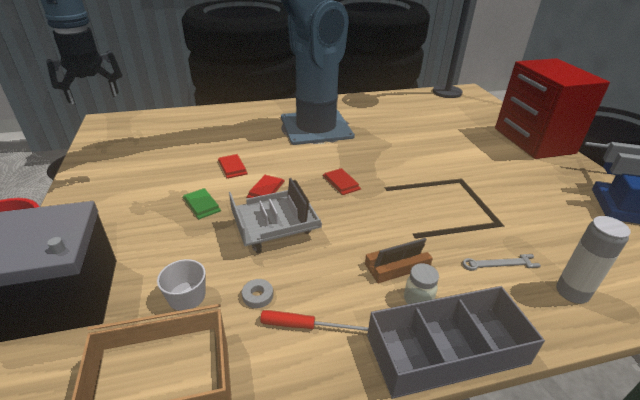

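```bash
python3 -m inch '[[[0.2,-0.13,0,0],[0.2,-0.13,0,0],[0.2,-0.13,0,0],[0.2,-0.13,0,0],[0.2,-0.13,0,0],[0.2,-0.13,0,0],[0.2,-0.13,0,0],[0.2,-0.13,0,0],[0.2,-0.13,0,0],[0.2,-0.13,0,0]]]' 0.0; python3 -m inch '[[[0.2,-0.13,0,0],[0.2,-0.13,0,0],[0.2,-0.13,0,0],[0,0,0,-0.055],[0,0,0,-0.055],[0,0,0,-0.055],[0,0,0,-0.055],[0,0,0,-0.055],[0,0,0,-0.055],[0,0,0,-0.055]]]'
cat >> h.py <<'E'
def tool():
    s=readout.get_state(); return np.array(s["tcp_pos"]),Rot.from_euler("xyz",s["eef_rot"],degrees=True).as_matrix(),s
def to(p,yaw=None):
    """shift in tool units (total) and roll units to reach world p"""
    t,R,s=tool(); print("clock",s["clock"],"tcp",np.round(t,4),"yaw",round(s["eef_rot"][2],1),"open",round(s["opening"],4),"F",np.round(s["wrist_force"],1))
    print("units",np.round(R.T@(np.array(p)-t)/.25,3),"roll",None if yaw is None else round(-((yaw-s["eef_rot"][2]+180)%360-180)/180,4))
def cloud(c):
    v,u=np.mgrid[:400,:640]; d=c["depth"]; K=c["mtx"]
    P=np.stack([(u-K[0,2])/K[0,0]*d,(v-K[1,2])/K[1,1]*d,d],-1)
    return P@Rot.from_euler("xyz",c["rotation"],degrees=True).as_matrix().T+np.array(c["eye"])
E
python3 - <<'E'
from h import *
c=cams.camera("wrist"); save(c,"w1.png"); print(c["eye"],c["rotation"]); find(c,["pad_centre","block"]); to([.687,.012,.046],90)
# bay tape
c=cams.camera("top"); np.save("top1.npy",c,allow_pickle=True)
g=c["color"].max(2); 
m=(g<60); m[:145]=0;m[245:]=0;m[:,:128]=0;m[:,242:]=0
n,l,st,ce=cv2.connectedComponentsWithStats(m.astype(np.uint8)); i=1+np.argmax(st[1:,4]); print(st[i])
v,u=np.where(l==i); W=np.array([px(c,(a,b),0)[:2] for a,b in zip(u,v)])
r=cv2.minAreaRect(W.astype(np.float32)); print("bay rect",r, cv2.boxPoints(r))
E
```

```text
clock: 3.35
tcp_pos: [0.582, -0.1331, 0.2315]
eef_rot: [180.0, -0.0, 20.0]
wrist_force: [0.4, -0.5, 0.0]
opening: 0.0431
clock: 4.6
tcp_pos: [0.6886, 0.0082, 0.2312]
eef_rot: [-180.0, 0.0, 89.6]
wrist_force: [-0.0, 1.0, -0.2]
opening: 0.0428
[0.68886847 0.07785176 0.37366264] [ 1.63878981e+02 -8.50299493e-02 -3.78166593e-01]
pad_centre 0.96 [321. 170.] [0.6909 0.0153 0.05  ]
block 0.79 [320. 161.] [0.6892 0.016  0.    ]
clock 4.75 tcp [0.6886 0.0082 0.2311] yaw 89.1 open 0.0429 F [ 0.1 -0.6  0.6]
units [ 0.015 -0.006  0.741] roll -0.005
[ 135  152   85   89 1375]
bay rect ((0.5102267861366272, 0.22797909379005432), (0.21215666830539703, 0.21462756395339966), 88.11622619628906) [[0.39948398 0.12548572]
 [0.6139955  0.11843046]
 [0.6209696  0.33047247]
 [0.40645808 0.33752772]]
```

View pics/w1.png

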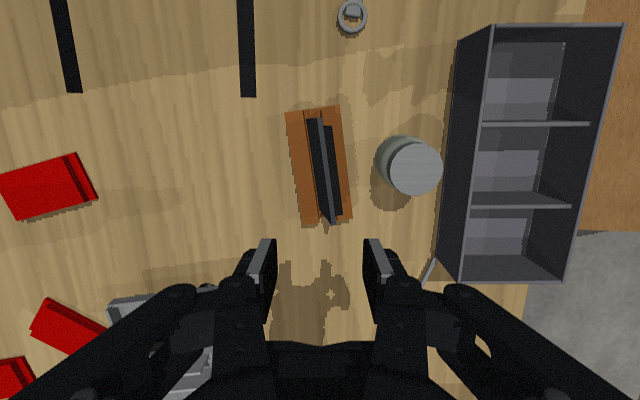

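Run:
```python
from h import *
c=cams.camera("wrist"); W=cloud(c); p=W[(W[...,2]>.055)&(W[...,2]<.08)&(abs(W[...,0]-.69)<.045)&(abs(W[...,1]-.013)<.075)]
print(len(p),np.percentile(p,[1,50,99],axis=0)); r=cv2.minAreaRect(p[:,:2].astype(np.float32)); print(r); print(cv2.boxPoints(r))
t=p[p[:,2]>.066]; r=cv2.minAreaRect(t[:,:2].astype(np.float32)); print(len(t),r)
```

```text
1602 [[ 0.68520847 -0.03681818  0.05569514]
 [ 0.69834587  0.01949658  0.06679501]
 [ 0.71077958  0.06813351  0.07036689]]
((0.6986168622970581, 0.015579577535390854), (0.016840461641550064, 0.10999511182308197), 7.626836776733398)
[[ 0.68297184  0.06897306]
 [ 0.69757044 -0.04004898]
 [ 0.7142619  -0.0378139 ]
 [ 0.6996633   0.07120813]]
1068 ((0.6997255086898804, 0.015605926513671875), (0.014207838103175163, 0.109739288687706), 7.77088737487793)
```

```bash
python3 -m inch '[[[0,0,0,-0.047],[0.03,0.035,0.1,0],[0,0,0.15,0],[0,0,0.15,0],[0,0,0.1,0]]]' 0.0
python3 - <<'E'
from h import *
to([.698,.0156,.046],97.6)
E
```

```text
clock: 5.48
tcp_pos: [0.6948, 0.0176, 0.1024]
eef_rot: [-179.8, -0.0, 97.6]
wrist_force: [-0.4, -0.4, 0.2]
opening: 0.0427
clock 5.475 tcp [0.6948 0.0176 0.1024] yaw 97.6 open 0.0427 F [-0.4 -0.4  0.2]
units [-0.01   0.013  0.226] roll -0.0002
```

```bash
python3 -m inch '[[[-0.01,0.013,0.08,0],[0,0,0.08,0],[0,0,0.065,0],[0,0,0,0]]]' - ; python3 -m inch '[[[0,0,0,0],[0,0,0,0],[0,0,0,0],[0,0,0,0],[0,0,0,0]]]' 1 40; python3 -m inch '[[[0,0,-0.05,0],[0,0,-0.1,0],[0,0,-0.15,0],[0,0,-0.15,0],[0,0,-0.15,0]]]'
python3 - <<'E'
from h import *
c=cams.camera("wrist"); save(c,"w2.png")
c=cams.camera("top"); save(c,"t2.png",(300,140,130,110),5)
W=cloud(c); m=(W[...,2]>.036)&(W[...,2]<.115)&(abs(W[...,0]-.513)<.11)&(abs(W[...,1]+.225)<.13); p=W[m]
r=cv2.minAreaRect(p[:,:2].astype(np.float32)); print(r,cv2.boxPoints(r))
find(c,["caddy","slot_rear","push_face","corner_fl","corner_fr","corner_rl","corner_rr"],1); to([.513,-.24,.2],7)
E
```

```text
clock: 5.98
tcp_pos: [0.6988, 0.0149, 0.0485]
eef_rot: [-179.9, -0.0, 97.7]
wrist_force: [0.7, -0.4, 0.6]
opening: 0.0429
clock: 6.6
tcp_pos: [0.6997, 0.0149, 0.0513]
eef_rot: [-180.0, 0.0, 97.7]
wrist_force: [-3.2, -0.6, 4.9]
opening: 0.0161
clock: 7.22
tcp_pos: [0.701, 0.0152, 0.2037]
eef_rot: [179.8, 0.0, 97.8]
wrist_force: [0.3, -0.0, -2.2]
opening: 0.013
((0.511481523513794, -0.22969111800193787), (0.1402146816253662, 0.16827233135700226), 8.02483081817627) [[ 0.43031508 -0.15616599]
 [ 0.45380628 -0.32279053]
 [ 0.59264797 -0.30321625]
 [ 0.56915677 -0.1365917 ]]
caddy 0.58 [356. 202.] [ 0.5049 -0.222   0.    ]
slot_rear 0.8 [365. 199.] [ 0.5089 -0.2375  0.045 ]
push_face 0.96 [396. 194.] [ 0.5217 -0.3119  0.064 ]
corner_fr 0.76 [324. 174.] [ 0.57   -0.1346  0.042 ]
corner_rl 0.85 [400. 220.] [ 0.4582 -0.327   0.042 ]
corner_rr 0.97 [391. 165.] [ 0.5973 -0.3033  0.042 ]
clock 7.675 tcp [0.6991 0.0148 0.1987] yaw 97.7 open 0.0131 F [-0.5 -0.5 -1.6]
units [-0.909 -0.875 -0.004] roll 0.5042
```

View pics/w2.png

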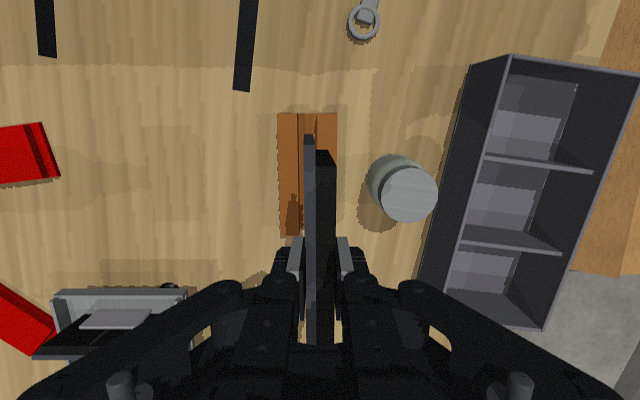

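```bash
python3 -m inch '[[[-0.06,-0.08,0,0],[-0.11,-0.15,0,0],[-0.11,-0.15,0,0],[-0.11,-0.15,0,0],[-0.11,-0.15,0,0],[-0.11,-0.15,0,0],[-0.11,-0.15,0,0],[-0.08,-0.12,0,0],[-0.06,-0.09,0,0]]]'; python3 -m inch '[[[0,0,0,0.03],[0,0,0,0.055],[0,0,0,0.055],[0,0,0,0.055],[0,0,0,0.055],[0,0,0,0.055],[0,0,0,0.055],[0,0,0,0.055],[0,0,0,0.055],[0,0,0,0.028]]]'
python3 - <<'E'
from h import *
c=cams.camera("wrist"); save(c,"w3.png"); find(c,["slot_rear","pad_front_centre","push_face","caddy","corner_fr","corner_rr","pad_centre"],2)
W=cloud(c); np.save("W3.npy",W); to([.5126,-.2395,.12],8)
E
```

```text
clock: 8.8
tcp_pos: [0.4323, -0.2393, 0.1995]
eef_rot: [-179.9, -0.0, 97.7]
wrist_force: [0.7, -0.8, -2.7]
opening: 0.0129
clock: 10.05
tcp_pos: [0.4339, -0.2379, 0.1996]
eef_rot: [-180.0, 0.0, 7.9]
wrist_force: [0.7, 0.1, -1.7]
opening: 0.0131
slot_rear 0.75 [332.  98.] [ 0.5146 -0.2389  0.045 ]
pad_front_centre 0.84 [113. 222.] [ 0.3784 -0.0553  0.075 ]
pad_front_centre 0.74 [248.  93.] [ 0.5074 -0.1693  0.075 ]
push_face 0.77 [423.  96.] [ 0.5257 -0.3149  0.064 ]
caddy 0.88 [319.  94.] [ 0.5179 -0.2265  0.    ]
corner_fr 0.96 [214.  12.] [ 0.5699 -0.1285  0.042 ]
corner_rr 0.58 [423.  11.] [ 0.5954 -0.3059  0.042 ]
pad_centre 0.6 [316. 238.] [ 0.3782 -0.2431  0.05  ]
clock 10.45 tcp [ 0.434  -0.2382  0.1999] yaw 8.2 open 0.0131 F [-0.2 -0.8 -2.4]
units [0.311 0.05  0.32 ] roll 0.0009
```

View pics/w3.png

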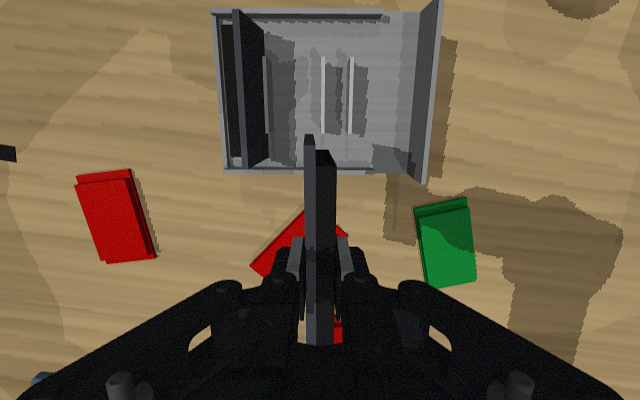

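Run:
```python
from h import *
c=cams.camera("wrist"); W=cloud(c)
m=(W[...,2]>.069)&(W[...,2]<.082); m[:50]=0; m[140:]=0
m[:,:300]=0;m[:,380:]=0
n,l,st,ce=cv2.connectedComponentsWithStats(m.astype(np.uint8))
M=[]
for i in range(1,n):
    if st[i,4]>20:
        p=W[l==i]; r=cv2.minAreaRect(p[:,:2].astype(np.float32)); print(st[i],r,p[:,2].mean()); 
for q in [(323,57),(322,134),(351,57),(349,133)]: print(q,px(c,q,.075))
```

```text
[321  57   4  76 285] ((0.514182984828949, -0.22999389469623566), (0.05866771563887596, 0.0025171092711389065), 8.251570701599121) 0.0746097728296606
[347  57   7  77 326] ((0.5171198844909668, -0.2527024447917938), (0.059513237327337265, 0.00318668014369905), 7.667362689971924) 0.07425793930399112
(323, 57) [ 0.54312722 -0.22613522  0.075     ]
(322, 134) [ 0.48356309 -0.23402426  0.075     ]
(351, 57) [ 0.5462934  -0.24815412  0.075     ]
(349, 133) [ 0.48763841 -0.25654591  0.075     ]
```

```bash
python3 -m inch '[[[0.1,0.018,0,0],[0.12,0.022,0,0],[0.1,0.018,0,0],[0,0,0.1,0],[0,0,0.12,0],[0,0,0.08,0],[0,0,0,0]]]'
python3 - <<'E'
from h import *
to([.5157,-.2413,.086],8)
c=cams.camera("wrist"); save(c,"w4.png"); W=cloud(c); np.save("W4.npy",W)
for a,b in [(.07,.08),(.08,.1),(.1,.125),(.125,.15)]:
    m=(W[...,2]>a)&(W[...,2]<b)&(abs(W[...,0]-.53)<.08)&(abs(W[...,1]+.2413)<.05); p=W[m]
    if len(p)>20: print(a,len(p),np.round(np.percentile(p,[1,50,99],axis=0),4).tolist())
E
```

```text
clock: 11.38
tcp_pos: [0.514, -0.2408, 0.1236]
eef_rot: [-179.9, 0.2, 8.1]
wrist_force: [-0.6, 0.1, -1.9]
opening: 0.0131
clock 11.375 tcp [ 0.514  -0.2408  0.1236] yaw 8.1 open 0.0131 F [-0.6  0.1 -1.9]
units [0.007 0.003 0.15 ] roll 0.0007
0.07 521 [[0.5022, -0.255, 0.0719], [0.5257, -0.2327, 0.0745], [0.5466, -0.2253, 0.0758]]
0.08 97 [[0.5605, -0.2402, 0.0805], [0.5612, -0.2351, 0.0915], [0.5692, -0.2254, 0.0994]]
0.1 173 [[0.5605, -0.2411, 0.1018], [0.5613, -0.2355, 0.1149], [0.5693, -0.2261, 0.1247]]
0.125 6995 [[0.473, -0.2587, 0.1286], [0.5238, -0.2403, 0.1371], [0.5679, -0.2224, 0.1491]]
```

View pics/w4.png

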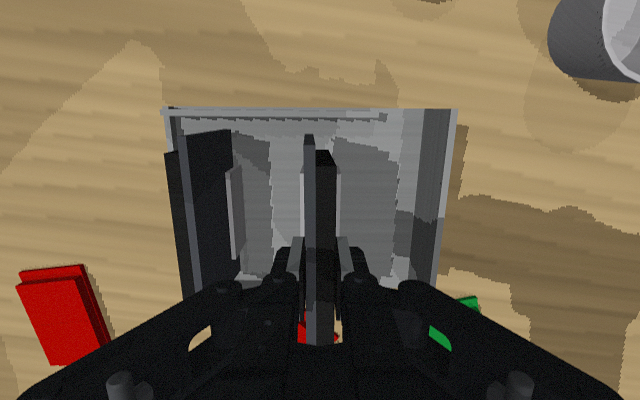

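```bash
python3 -m inch '[[[0.007,0.003,0.04,0],[0,0,0.05,0],[0,0,0.03,0],[0,0,0.012,0],[0,0,0,0]]]'; python3 -m inch '[[[0,0,0.01,0],[0,0,0.006,0],[0,0,0,0]]]'
```

```text
clock: 12.05
tcp_pos: [0.517, -0.2417, 0.0919]
eef_rot: [-180.0, 0.0, 8.1]
wrist_force: [0.7, 0.3, -2.8]
opening: 0.0128
clock: 12.42
tcp_pos: [0.5188, -0.2424, 0.09]
eef_rot: [179.9, -0.2, 8.1]
wrist_force: [-1.2, 0.2, 9.9]
opening: 0.0128
```

```bash
python3 -m inch '[[[0,0,-0.006,0],[0,0,0,0],[0,0,0,0],[0,0,0,0]]]' 0.1; python3 -m inch '[[[0,0,-0.05,0],[0,0,-0.1,0],[0,0,-0.15,0],[-0.15,0,-0.1,0],[-0.17,0,0,0]]]'
python3 - <<'E'
from h import *
c=cams.camera("wrist"); save(c,"w5.png"); W=cloud(c); find(c,["slot_rear","push_face","caddy","corner_fr","corner_rr","pad_centre"],2)
m=(W[...,2]>.098)&(W[...,2]<.112)&(abs(W[...,0]-.5157)<.075)&(abs(W[...,1]+.2413)<.025); p=W[m]; r=cv2.minAreaRect(p[:,:2].astype(np.float32)); print("padtop",len(p),r,p[:,2].mean())
to([.5232,-.37,.2],98)
E
```

```text
clock: 12.92
tcp_pos: [0.517, -0.2417, 0.0894]
eef_rot: [-180.0, 0.0, 8.1]
wrist_force: [0.1, 0.4, 1.0]
opening: 0.0385
clock: 13.55
tcp_pos: [0.439, -0.2538, 0.1924]
eef_rot: [179.8, -0.3, 8.2]
wrist_force: [-1.1, 0.4, -1.5]
opening: 0.0384
slot_rear 0.79 [314. 101.] [ 0.5154 -0.2392  0.045 ]
push_face 0.63 [406.  98.] [ 0.5278 -0.3147  0.064 ]
caddy 0.88 [303.  99.] [ 0.517  -0.2272  0.    ]
caddy 0.55 [322.  94.] [ 0.5249 -0.2457  0.    ]
corner_fr 0.92 [196.  11.] [ 0.5725 -0.1309  0.042 ]
corner_rr 0.92 [406.  13.] [ 0.5965 -0.306   0.042 ]
pad_centre 0.57 [320.  94.] [ 0.5214 -0.2441  0.05  ]
padtop 3016 ((0.5208219885826111, -0.24725070595741272), (0.11028604954481125, 0.014660023152828217), 7.542916774749756) 0.10318511423535354
clock 13.9 tcp [ 0.4392 -0.2527  0.1898] yaw 8.2 open 0.0385 F [ 1.1 -0.7  0. ]
units [ 0.266  0.512 -0.04 ] roll -0.4991
```

View pics/w5.png

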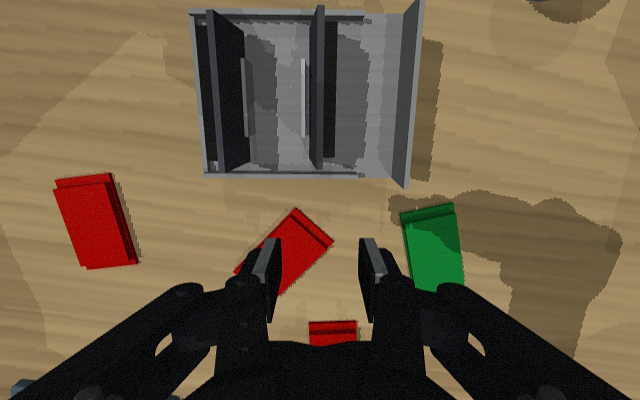

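```bash
python3 -m inch '[[[0.1,0.18,0,0],[0.11,0.18,0,0],[0.1,0.18,0,0],[0,0,0,-0.055],[0,0,0,-0.055],[0,0,0,-0.055],[0,0,0,-0.055],[0,0,0,-0.055],[0,0,0,-0.055],[0,0,0,-0.055]]]' -1; python3 -m inch '[[[0,0,0.1,-0.055],[0,0,0.15,-0.055],[0,0,0.15,0],[0,0,0.1,0],[0,0,0,0]]]'
python3 - <<'E'
from h import *
to([.5317,-.355,.05],98)
c=cams.camera("wrist"); save(c,"w6.png"); W=cloud(c)
m=(W[...,2]>.083)&(W[...,2]<.095)&(abs(W[...,0]-.525)<.09)&(abs(W[...,1]+.315)<.04); p=W[m]; r=cv2.minAreaRect(p[:,:2].astype(np.float32)); print("platetop",len(p),r,p[:,2].mean())
E
```

```text
clock: 15.15
tcp_pos: [0.5346, -0.3752, 0.1891]
eef_rot: [-180.0, -0.0, 77.8]
wrist_force: [0.8, -0.2, -0.6]
opening: 0.0855
clock: 15.78
tcp_pos: [0.5329, -0.3745, 0.0621]
eef_rot: [-179.8, -0.2, 97.2]
wrist_force: [1.0, 0.2, -0.1]
opening: 0.0854
clock 15.775 tcp [ 0.5329 -0.3745  0.0621] yaw 97.2 open 0.0854 F [ 1.   0.2 -0.1]
units [0.078 0.005 0.049] roll -0.0042
platetop 4625 ((0.5258209109306335, -0.31397053599357605), (0.14095553755760193, 0.004211563151329756), 7.658111095428467) 0.08934562300951959
```

View pics/w6.png

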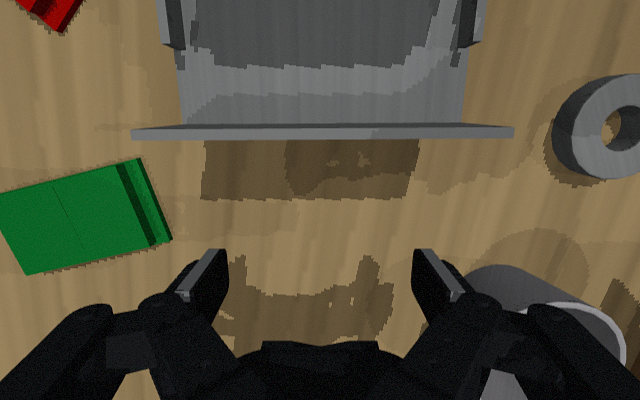

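```bash
python3 -m inch '[[[0.04,0,0.05,-0.003],[0.05,0,0,0],[0.04,0,0,0],[0.03,0,0,0],[0.02,0,0,0],[0.02,0,0,0],[0.02,0,0,0],[0.02,0,0,0],[0.02,0,0,0],[0.02,0,0,0]]]'; python3 -m inch '[[[0.025,0,0,0],[0.03,0,0,0],[0.03,0,0,0],[0.03,0,0,0],[0.03,0,0,0],[0.03,0,0,0]]]'
python3 - <<'E'
from h import *
to([.5,0,.05],98)
c=cams.camera("wrist"); W=cloud(c); t=tool()[0]
m=(W[...,2]>.083)&(W[...,2]<.095)&(abs(W[...,0]-t[0])<.09)&(W[...,1]>t[1]-.01)&(W[...,1]<t[1]+.04); p=W[m]; r=cv2.minAreaRect(p[:,:2].astype(np.float32)); print("platetop",len(p),r,p[:,2].mean())
c=cams.camera("top"); save(c,"t3.png",(120,130,300,120),2.6)
E
```

```text
clock: 17.08
tcp_pos: [0.5242, -0.3063, 0.0521]
eef_rot: [-180.0, 0.0, 97.7]
wrist_force: [0.0, -2.4, 0.4]
opening: 0.0855
clock: 17.82
tcp_pos: [0.5183, -0.2625, 0.052]
eef_rot: [-180.0, -0.0, 97.7]
wrist_force: [-0.1, -1.8, 1.7]
opening: 0.0852
clock 17.825 tcp [ 0.5183 -0.2625  0.052 ] yaw 97.7 open 0.0852 F [-0.1 -1.8  1.7]
units [1.05  0.069 0.008] roll -0.0014
platetop 8039 ((0.5187882781028748, -0.2606305181980133), (0.14133583009243011, 0.027288105338811874), 7.693278789520264) 0.08851533142815504
```

View pics/t3.png

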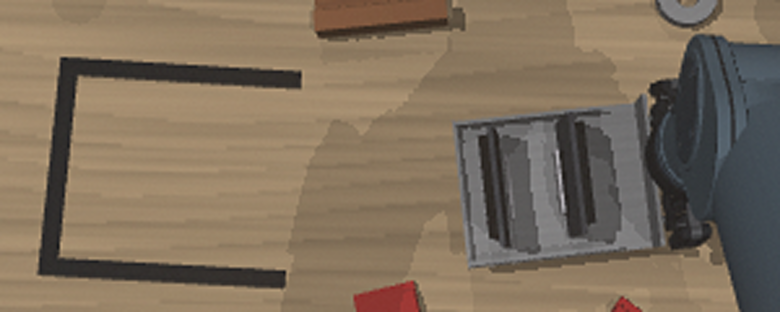

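```bash
cat >> h.py <<'E'
def caddy(c):
    """deck pose from depth: points 36..64mm high (deck, rails) + tail plate"""
    W=cloud(c); rgb=c["color"].astype(int)
    m=(W[...,2]>.036)&(W[...,2]<.064)&(abs(W[...,0]-.51)<.1)&(W[...,1]>-.35)&(W[...,1]<.32)
    n,l,st,ce=cv2.connectedComponentsWithStats(m.astype(np.uint8)); i=1+np.argmax(st[1:,4]); p=W[l==i]
    r=cv2.minAreaRect(p[:,:2].astype(np.float32)); print("deck",r); return cv2.boxPoints(r)
E
python3 - <<'E'
from h import *
c=cams.camera("top"); g=c["color"].max(2).astype(int); print(g[161,200],g[165,200],g[160:164,225:240].min(0))
m=(g<85); m[:145]=0;m[245:]=0;m[:,:128]=0;m[:,242:]=0
n,l,st,ce=cv2.connectedComponentsWithStats(m.astype(np.uint8)); i=1+np.argmax(st[1:,4]); print(st[i])
v,u=np.where(l==i); W=np.array([px(c,(a,b),0)[:2] for a,b in zip(u,v)]).astype(np.float32)
r=cv2.minAreaRect(W); print("bay rect",r, cv2.boxPoints(r))
up=W[(v<180)&(u>155)]; lo=W[(v>215)&(u>155)]; cl=W[u<137+0*u]
for q in (up,lo): print(cv2.fitLine(q,cv2.DIST_HUBER,0,.01,.01).ravel())
rgb=c["color"].astype(int); red=(rgb[...,0]>120)&(rgb[...,1]<70); red[:230]=0
v,u=np.where(red); W=np.array([px(c,(a,b),.014)[:2] for a,b in zip(u,v)])
for y0,y1 in((-.3,-.1),(-.1,.0),(0,.1)): 
    q=W[(W[:,1]>y0)&(W[:,1]<y1)&(W[:,0]>.25)]; print("red max x",y0,q.max(0) if len(q) else None)
print(caddy(c))
E
```

```text
57 161 [ 51  47  47  49  48  50  48  51  50  46  63 160 157 155 155]
[ 135  152  101   89 1783]
bay rect ((0.5102946162223816, 0.21595598757266998), (0.2378379851579666, 0.21588440239429474), 88.17564392089844) [[0.3986213  0.10053369]
 [0.6143963  0.09366085]
 [0.6219679  0.33137828]
 [0.40619296 0.3382511 ]]
[0.03072144 0.999528   0.608564   0.19659793]
[0.03242802 0.99947405 0.41033682 0.19314115]
red max x -0.3 [ 0.39494302 -0.16718615]
red max x -0.1 [ 4.07904466e-01 -3.55129946e-05]
red max x 0 [0.39986316 0.03007678]
deck ((0.5026965737342834, -0.15649892389774323), (0.1397814303636551, 0.17674268782138824), 7.840519428253174)
[[ 0.42140394 -0.07848793]
 [ 0.4455145  -0.25357836]
 [ 0.5839892  -0.23450992]
 [ 0.55987865 -0.05941948]]
```

```bash
python3 -m inch '[[[0.015,0,0,0.001],[0.025,0,0,0.0015],[0.032,0,0,0.0018],[0.032,0,0,0.0018],[0.032,0,0,0.0018],[0.032,0,0,0.0018],[0.032,0,0,0.0018],[0.032,0,0,0.0018],[0.032,0,0,0.0018],[0.032,0,0,0.0018]]]'; python3 -m inch '[[[0.032,0,0,0.0018],[0.032,0,0,0.0018],[0.032,0,0,0.0018],[0.032,0,0,0.0018],[0.032,0,0,0.0018],[0.032,0,0,0.0018]]]'
python3 - <<'E'
from h import *
to([.507,.1,.05],88.2); c=cams.camera("top"); print(caddy(c)); save(c,"t4.png",(120,130,300,120),2.6)
E
```

```text
clock: 19.23
tcp_pos: [0.5101, -0.189, 0.052]
eef_rot: [-180.0, 0.0, 94.7]
wrist_force: [-0.1, -1.5, -1.0]
opening: 0.0854
clock: 19.98
tcp_pos: [0.5069, -0.1411, 0.052]
eef_rot: [-180.0, -0.0, 92.7]
wrist_force: [-0.8, -1.2, -2.2]
opening: 0.0855
clock 19.975 tcp [ 0.5069 -0.1411  0.052 ] yaw 92.7 open 0.0855 F [-0.8 -1.2 -2.2]
units [0.963 0.047 0.008] roll 0.0252
deck ((0.49699461460113525, -0.034414246678352356), (0.13963311910629272, 0.17627981305122375), 4.922816753387451)
[[ 0.419872    0.04740931]
 [ 0.43499917 -0.12822025]
 [ 0.57411724 -0.1162378 ]
 [ 0.55899006  0.05939175]]
```

```bash
python3 -m inch '[[[0.02,0,0,0.002],[0.03,0,0,0.0025],[0.032,0,0,0.0025],[0.032,0,0,0.003],[0.032,0,0,0.003],[0.032,0,0,0.003],[0.032,0,0,0.003],[0.032,0,0,0.003],[0.032,0,0,0.003],[0.032,0,0,0.003]]]'
python3 - <<'E'
from h import *
to([.507,.1,.05],88.2); c=cams.camera("top"); print(caddy(c))
c=cams.camera("wrist"); W=cloud(c); t=tool()[0]
m=(W[...,2]>.084)&(W[...,2]<.095)&(abs(W[...,0]-t[0])<.09)&(W[...,1]>t[1]+.01)&(W[...,1]<t[1]+.04); p=W[m].astype(np.float32); print("plate",len(p),cv2.fitLine(p[:,:2],cv2.DIST_HUBER,0,.01,.01).ravel(),cv2.minAreaRect(p[:,:2]))
E
```

```text
clock: 21.28
tcp_pos: [0.5062, -0.0646, 0.052]
eef_rot: [-180.0, 0.0, 87.7]
wrist_force: [0.1, -1.6, 0.3]
opening: 0.0852
clock 21.275 tcp [ 0.5062 -0.0646  0.052 ] yaw 87.7 open 0.0852 F [ 0.1 -1.6  0.3]
units [ 0.658 -0.023  0.008] roll -0.0028
deck ((0.49392735958099365, 0.06858375668525696), (0.13990037143230438, 0.13237902522087097), 5.349517822265625)
[[ 0.4181109   0.12796344]
 [ 0.43045276 -0.003839  ]
 [ 0.5697438   0.00920407]
 [ 0.55740196  0.14100651]]Traceback (most recent call last):
  File "<stdin>", line 4, in <module>
cv2.error: OpenCV(4.12.0) /io/opencv/modules/imgproc/src/convhull.cpp:143: error: (-215:Assertion failed) total >= 0 && (depth == CV_32F || depth == CV_32S) in function 'convexHull'
```

Run:
```python
from h import *
a=cams.camera("wrist")["color"][...,::-1]; c=cams.camera("top"); b=cv2.resize(c["color"][130:250,120:360,::-1],(480,240)); s=cams.camera("scene"); d=cv2.resize(s["color"][130:330,200:520,::-1],(384,240))[:,:320]
a=cv2.resize(a,(500,312)); im=np.zeros((560,800,3),np.uint8); im[:312,:500]=a; im[312:552,:480]=b; im[312:552,480:800]=d; cv2.imwrite("pics/m1.png",im)
W=cloud(c); np.save("T.npy",W)
```

View pics/m1.png

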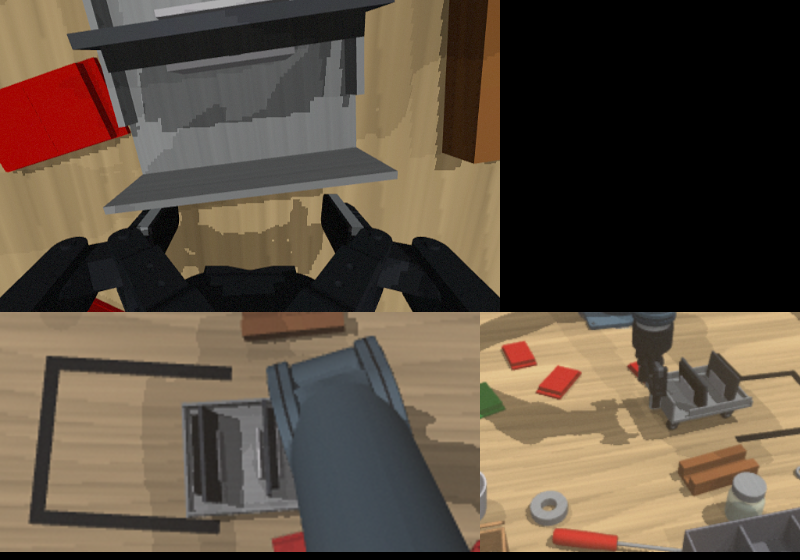

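```bash
python3 -m inch '[[[-0.08,0,0,0],[-0.08,0,-0.05,0],[0,0,-0.15,0],[0,0,-0.15,0],[0,0,-0.15,0],[0,0,-0.1,0]]]'
python3 - <<'E'
from h import *
c=cams.camera("wrist"); W=cloud(c)
m=(W[...,2]>.084)&(W[...,2]<.096)&(abs(W[...,0]-.505)<.09)&(W[...,1]>-.075)&(W[...,1]<-.015)
n,l,st,ce=cv2.connectedComponentsWithStats(m.astype(np.uint8)); i=1+np.argmax(st[1:,4])
r=cv2.minAreaRect(W[l==i][:,:2].astype(np.float32)); print("plate",st[i],r); find(c,["push_face"]); c=cams.camera("top"); print(caddy(c)); to([.5042,-.0427,.19],5.3)
E
```

```text
clock: 22.28
tcp_pos: [0.5052, -0.1054, 0.2038]
eef_rot: [179.9, 0.0, 87.7]
wrist_force: [1.3, -0.1, 0.1]
opening: 0.0853
plate [232 103 173  30 908] ((0.5062813758850098, -0.04293854534626007), (0.139850914478302, 0.004029025323688984), 5.422104835510254)
push_face 0.25 [308.  24.] [0.5015 0.0308 0.064 ]
deck ((0.4954250156879425, 0.05305391550064087), (0.13987812399864197, 0.16839316487312317), 5.404033660888672)
[[ 0.4178673   0.13028952]
 [ 0.43372628 -0.03735519]
 [ 0.5729827  -0.02418169]
 [ 0.5571238   0.14346302]]
clock 22.425 tcp [ 0.5055 -0.1055  0.203 ] yaw 87.7 open 0.0853 F [-1.6  0.8  0.2]
units [ 0.251 -0.015  0.052] roll 0.4577
```

```bash
python3 -m inch '[[[0.125,-0.003,0,0.055],[0.125,-0.02,0,0.055],[0,0,0,0.055],[0,0,0,0.055],[0,0,0,0.055],[0,0,0,0.055],[0,0,0,0.055],[0,0,0,0.055],[0,0,0,0.017],[0,0,0,0]]]' 0.1
python3 - <<'E'
from h import *
to([.5063,-.0429,.058],5.4)
E
```

```text
clock: 23.68
tcp_pos: [0.5061, -0.0423, 0.2008]
eef_rot: [-180.0, 0.1, 5.5]
wrist_force: [0.0, 0.2, 0.3]
opening: 0.0386
clock 23.675 tcp [ 0.5061 -0.0423  0.2008] yaw 5.5 open 0.0386 F [0.  0.2 0.3]
units [0.002 0.002 0.571] roll 0.0005
```

```bash
python3 -m inch '[[[0,0,0.12,0],[0,0,0.12,0],[0,0,0.12,0],[0,0,0.1,0],[0,0,0.07,0],[0,0,0.04,0],[0,0,0,0]]]'; python3 -m inch '[[[0,0,0,0],[0,0,0,0],[0,0,0,0],[0,0,0,0],[0,0,0,0]]]' 1 20
python3 - <<'E'
from h import *
c=cams.camera("top"); print(caddy(c)); to([.5063,-.0429,.058],5.4)
E
```

```text
clock: 24.55
tcp_pos: [0.5066, -0.0423, 0.0591]
eef_rot: [-180.0, 0.0, 5.5]
wrist_force: [0.7, -0.1, 0.2]
opening: 0.0382
clock: 25.18
tcp_pos: [0.5075, -0.0424, 0.0601]
eef_rot: [180.0, -0.1, 5.5]
wrist_force: [0.5, -1.6, 5.4]
opening: 0.0034
deck ((0.4909079372882843, 0.10064074397087097), (0.14005275070667267, 0.07253316044807434), 5.329409122467041)
[[0.41781577 0.13024639]
 [0.42455277 0.05802677]
 [0.5640001  0.0710351 ]
 [0.55726314 0.14325471]]
clock 25.225 tcp [ 0.5075 -0.0424  0.0601] yaw 5.5 open 0.0033 F [-0.3  0.4  6.3]
units [-0.005  0.002  0.008] roll 0.0003
```

```bash
python3 -m inch '[[[0,-0.01,-0.004,0.001],[0,-0.02,0,0.004],[0,-0.03,0,0.005],[0,-0.032,0,0.005],[0,-0.032,0,0.005],[0,-0.032,0,0.005],[0,-0.032,0,0.005],[0,-0.032,0,0.005],[0,-0.032,0,0.005]]]'
python3 - <<'E'
from h import *
to([.5072,.119,.06],-1.8)
c=cams.camera("top"); print(caddy(c))
E
```

```text
clock: 26.35
tcp_pos: [0.5042, 0.0212, 0.0604]
eef_rot: [-180.0, 0.0, -1.8]
wrist_force: [-0.3, -0.9, -2.1]
opening: 0.0032
clock 26.35 tcp [0.5042 0.0212 0.0604] yaw -1.8 open 0.0032 F [-0.3 -0.9 -2.1]
units [-0.    -0.391  0.002] roll 0.0
deck ((0.5063665509223938, 0.19417579472064972), (0.13978959619998932, 0.02064286172389984), 1.0363895893096924)
[[0.43629652 0.20323132]
 [0.4366699  0.18259184]
 [0.5764366  0.18512027]
 [0.5760632  0.20575975]]
```

```bash
python3 -m inch '[[[0,-0.025,0.003,0],[0,-0.032,0,0],[0,-0.032,0,0],[0,-0.032,0,0],[0,-0.032,0,0],[0,-0.032,0,0],[0,-0.032,0,0],[0,-0.032,0,0],[0,-0.032,0,0],[0,-0.02,0,0]]]'
python3 - <<'E'
from h import *
to([.5072,.119,.06],-1.8)
for n in("top","scene"):
    c=cams.camera(n); save(c,n+"5.png"); print(caddy(c)); find(c,["fork_fl","fork_fr","fork_rl","fork_rr","corner_fl","corner_fr","corner_rl","corner_rr"],1)
c=cams.camera("wrist"); save(c,"w7.png"); find(c,["corner_rr","corner_fr","fork_rr","fork_fr","push_face","slot_rear"],1)
W=cloud(c)
m=(W[...,2]>.084)&(W[...,2]<.096)&(abs(W[...,0]-.505)<.09)&(W[...,1]>.09)&(W[...,1]<.14); p=W[m]
if len(p)>50: r=cv2.minAreaRect(p[:,:2].astype(np.float32)); print("plate",len(p),r)
E
```

```text
clock: 27.65
tcp_pos: [0.5073, 0.0969, 0.0602]
eef_rot: [-180.0, -0.1, -1.7]
wrist_force: [1.5, -1.6, 6.1]
opening: 0.0034
clock 27.65 tcp [0.5073 0.0969 0.0602] yaw -1.7 open 0.0034 F [ 1.5 -1.6  6.1]
units [-0.003 -0.088  0.001] roll 0.0005
deck ((0.4589489996433258, 0.12265121936798096), (0.046395786106586456, 0.02238471806049347), 2.4199957847595215)
[[0.43529922 0.13285409]
 [0.43624437 0.11048933]
 [0.48259878 0.11244835]
 [0.48165363 0.1348131 ]]
fork_fl 0.31 [384. 132.] [ 0.6911 -0.2908  0.0125]
corner_rl 0.72 [230. 226.] [0.4347 0.0917 0.042 ]
corner_rr 0.68 [231. 166.] [0.5818 0.0956 0.042 ]
deck ((0.5108507871627808, 0.18281981348991394), (0.18775446712970734, 0.14335164427757263), 87.79859924316406)
[[0.43562186 0.09176509]
 [0.5788677  0.08625863]
 [0.5860797  0.27387452]
 [0.4428339  0.27938098]]
fork_fr 0.73 [412. 215.] [0.5483 0.1127 0.0125]
fork_rl 0.55 [397. 195.] [0.462  0.1112 0.0125]
fork_rr 0.5 [412. 216.] [0.5505 0.1136 0.0125]
corner_fr 0.82 [479. 204.] [0.5773 0.2758 0.042 ]
corner_rl 0.9 [394. 181.] [0.4383 0.1061 0.042 ]
corner_rr 0.79 [410. 211.] [0.5673 0.0947 0.042 ]
corner_rr 0.87 [323. 111.] [0.5762 0.0922 0.042 ]
push_face 0.84 [324. 258.] [0.5065 0.0939 0.064 ]
slot_rear 0.85 [185. 244.] [0.508  0.1706 0.045 ]
plate 2829 ((0.5269473791122437, 0.09921395778656006), (0.02059088461101055, 0.0987640842795372), 82.34335327148438)
```

```bash
python3 -m inch '[[[0,-0.025,-0.002,0],[0,-0.03,0,0],[0,-0.02,0,0],[0,-0.012,0,0],[0,0,0,0],[0,0,0,0]]]'
python3 - <<'E'
from h import *
to([.5072,.119,.06],-1.8)
c=cams.camera("scene"); caddy(c)
s=c["color"][130:280,330:530,::-1]; a=cv2.resize(s,(800,600),interpolation=cv2.INTER_CUBIC); cv2.imwrite("pics/s6.png",a)
E
```

```text
clock: 29.65
tcp_pos: [0.5072, 0.1182, 0.0602]
eef_rot: [-180.0, 0.0, -1.7]
wrist_force: [1.0, 0.7, 2.7]
opening: 0.0037
clock 29.65 tcp [0.5072 0.1182 0.0602] yaw -1.7 open 0.0037 F [1.  0.7 2.7]
units [-0.    -0.003  0.001] roll 0.0005
deck ((0.5113712549209595, 0.2034640610218048), (0.18754227459430695, 0.14299339056015015), 87.58377075195312)
```

View pics/s6.png

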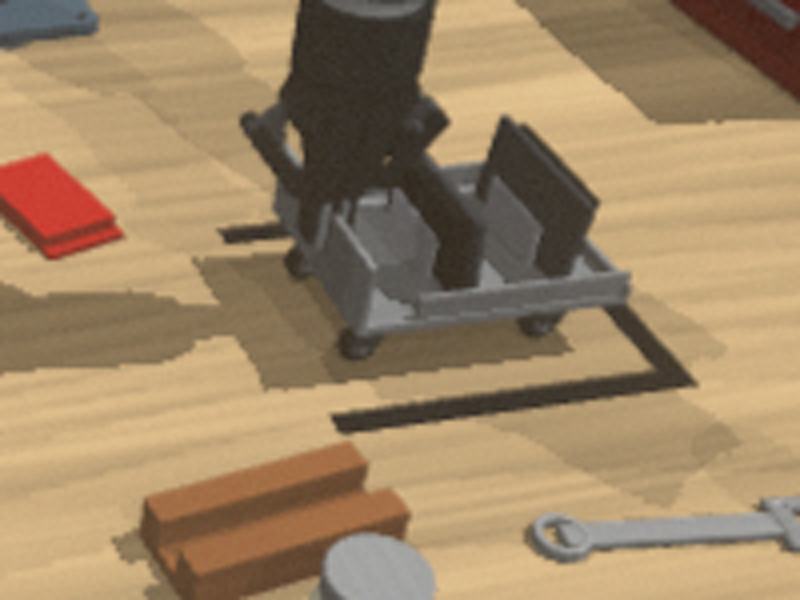

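```bash
python3 -m inch '[[[0,0,0,0],[0,0,0,0],[0,0,0,0],[0,0,0,0]]]' 0.1; python3 -m inch '[[[0,0,-0.06,0],[0,0,-0.1,0],[0,0,-0.15,0],[0,0,-0.15,0],[0,0.15,-0.1,0],[0,0.2,0,0],[-0.1,0.2,0,0],[-0.1,0.2,0,0],[-0.1,0.2,0,0]]]'
python3 - <<'E'
from h import *
to([.5,0,.2])
c=cams.camera("top"); B=caddy(c); M=np.array([.51,.207]); a=np.deg2rad(88.2); R=np.array([[np.cos(a),-np.sin(a)],[np.sin(a),np.cos(a)]])
print("deck corners in bay",np.round((B-M)@R,4))
s=cams.camera("scene"); caddy(s); find(s,["fork_fl","fork_fr","fork_rl","fork_rr"],1)
im=np.zeros((600,800,3),np.uint8); im[:300,:480]=cv2.resize(c["color"][135:255,115:307,::-1],(480,300),interpolation=cv2.INTER_CUBIC)
im[300:,:800]=cv2.resize(s["color"][182:227,390:510,::-1],(800,300),interpolation=cv2.INTER_CUBIC); cv2.imwrite("pics/f.png",im)
W=cloud(c); p=W[(W[...,2]>.097)&(W[...,2]<.115)&(abs(W[...,0]-.51)<.08)&(abs(W[...,1]-.22)<.08)]; q=(p[:,:2]-M)@R; print("pad tops",len(p),[np.round([q[k].mean(0),q[k].min(0),q[k].max(0)],3).tolist() for k in (q[:,0]<.02,q[:,0]>.02)])
E
```

```text
clock: 30.2
tcp_pos: [0.5072, 0.1174, 0.0602]
eef_rot: [180.0, 0.0, -1.7]
wrist_force: [-0.0, -0.4, -0.6]
opening: 0.0382
clock: 31.32
tcp_pos: [0.4244, -0.119, 0.2014]
eef_rot: [180.0, -0.1, -1.7]
wrist_force: [1.6, 0.0, 0.4]
opening: 0.0383
clock 31.325 tcp [ 0.4244 -0.119   0.2014] yaw -1.7 open 0.0383 F [1.6 0.  0.4]
units [ 0.288 -0.485  0.006] roll None
deck ((0.5065181255340576, 0.21583572030067444), (0.16569745540618896, 0.13882915675640106), 88.394775390625)
deck corners in bay [[-0.0744  0.0729]
 [-0.0739 -0.0659]
 [ 0.0918 -0.0654]
 [ 0.0913  0.0735]]
deck ((0.5098753571510315, 0.20594583451747894), (0.18353615701198578, 0.14587293565273285), 88.49519348144531)
fork_fl 0.61 [399. 177.] [0.3815 0.1499 0.0125]
fork_fr 0.42 [465. 210.] [0.56   0.2557 0.0125]
fork_rl 0.45 [404. 194.] [0.46   0.1308 0.0125]
fork_rr 0.41 [421. 213.] [0.547  0.1379 0.0125]
pad tops 623 [[[-0.02, 0.0], [-0.028, -0.055], [-0.013, 0.054]], [[0.06, 0.003], [0.053, -0.052], [0.07, 0.058]]]
```

View pics/f.png

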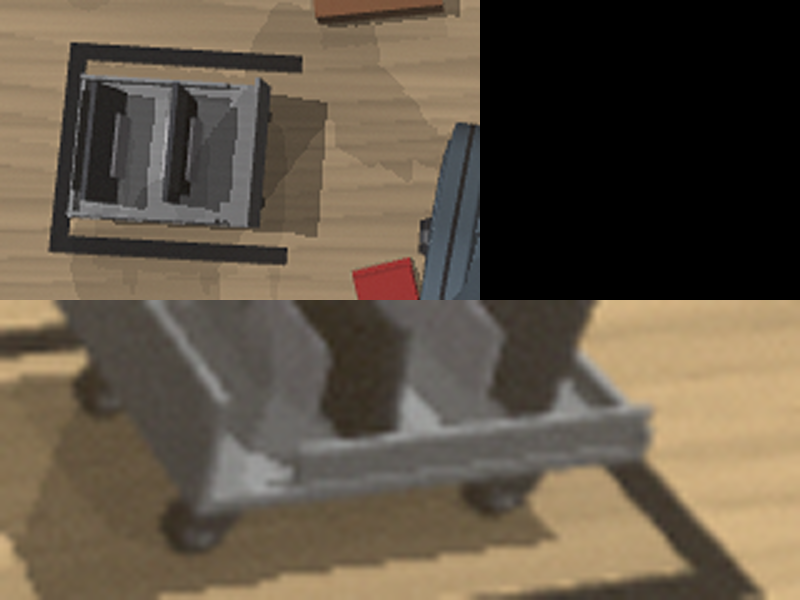

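```bash
python3 -c "
from rig import order; print(order.sign_off())"
```

```text
the job is handed in; nothing more can be done
None
```

The job is handed in at about 31.5 s on the robot's clock, with the arm clear of everything. The brake pad stands in the caddy's rear slot, and the caddy is parked nose first in the bay.

**What I did:** I took the loose pad from the block and set it on edge in the rear slot. I then pushed the caddy along the bench with the open fingers on its push plate. It would not turn under two-finger contact. So I pinched the plate at about 20 N, turned the caddy about 7° while pushing forward, and pushed it the last 100 mm straight into the bay.

**Last checks:**
- **Position:** The top and scene cameras both put the deck at 88.4–88.5° and the bay at 88.2°. The nose is 18 mm short of the closed-end tape. The sides clear the tapes by about 17 mm and 24 mm. The top view loses part of the tail, but the known 180 mm length puts it about 20 mm inside the open end.
- **Pads:** Both pads are standing, and the rear one leans slightly towards the tail.
- **Castors:** Three of the four were measured where a straight-trailing castor should be, to within about 6 mm. That is only a rough check on a 12 mm trail, so it does not rule out a castor being some way off straight.
- **Failed check:** The front left castor was hidden and the network's point for it was wrong, so I'm relying on the 100 mm straight run for that one.
- **Vertical force while pinched:** The gripper pressed on the caddy with up to about 6 N and pulled up by about 2 N for a moment. That is well under the caddy's weight, so it did not lift.
- **Bystanders:** I did not touch the other objects, and did not re-measure them at the end.

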